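# Ring up two ready dishes at the pass

## Task

Two dishes are ready on the pass, each straight beyond its own call bell. With the fingertips, gently press down the plunger of the bell in front of the burger plate until it rings and let it come back up, then do the same with the bell in front of the bowl of rolls. Leave the third bell, the dishes, the tubs and the sauce bottles untouched, do not lift or shift the bells, and finish with the hand clear of everything.

Things in the scene. Friction and masses are not known exactly. Their poses are not given: they have to be found in the camera images.
- bell_a: desk-type call bell, all three bells identical: steel dome 86 mm across and 48 mm high on a black foot, loose on the counter, 0.28 to 0.46 kg, with a steel plunger knob on top (20 mm across, 6 mm thick, its top 64 mm above the counter). Origin at the centre of its underside, z up. bell_a is the one with the burger plate straight beyond it.
- bell_a_top (a point): centre of the top face of the plunger knob of bell_a, 64 mm above the counter when up; press straight down
- bell_a_plunger (a joint): how far the plunger of bell_a is pressed down, m: 0 = up, 0.006 = fully down. A spring returns it; it starts to move at 1 N and is fully down at 4 N; the bell has surely rung at 0.0035
- bell_b: desk-type call bell, all three bells identical: steel dome 86 mm across and 48 mm high on a black foot, loose on the counter, 0.28 to 0.46 kg, with a steel plunger knob on top (20 mm across, 6 mm thick, its top 64 mm above the counter). Origin at the centre of its underside, z up. bell_b is the one with the bowl of rolls straight beyond it.
- bell_b_top (a point): centre of the top face of the plunger knob of bell_b, 64 mm above the counter when up; press straight down
- bell_b_plunger (a joint): how far the plunger of bell_b is pressed down, m: 0 = up, 0.006 = fully down. A spring returns it; it starts to move at 1 N and is fully down at 4 N; the bell has surely rung at 0.0035
- bell_c: desk-type call bell, all three bells identical: steel dome 86 mm across and 48 mm high on a black foot, loose on the counter, 0.28 to 0.46 kg, with a steel plunger knob on top (20 mm across, 6 mm thick, its top 64 mm above the counter). Origin at the centre of its underside, z up. bell_c is the one with the two stacked tubs straight beyond it, no dish.
- bell_c_top (a point): centre of the top face of the plunger knob of bell_c, 64 mm above the counter when up; press straight down
- bell_c_plunger (a joint): how far the plunger of bell_c is pressed down, m: 0 = up, 0.006 = fully down. A spring returns it; it starts to move at 1 N and is fully down at 4 N; the bell has surely rung at 0.0035
- plate: flat white plate, 200 mm across, rim 18 mm high, with a burger on it (top 69 mm high), centred about 0.17 m beyond (+x from) bell_a. Origin at the centre of its underside.
- bowl: deep white bowl, 140 mm across the rim and 65 mm high, with three bread rolls in it (top 73 mm high), centred about 0.17 m beyond (+x from) bell_b. Origin at the centre of its underside.
- tubs: two white tubs with grey lids, stacked as one piece, 106 mm across, 120 mm high, centred about 0.17 m beyond (+x from) bell_c. Leave alone. Origin at the centre of its underside.
- sauce_a: yellow squeeze bottle, 60 mm across, 178 mm high with its nozzle, at one end of the row of bells. Leave alone. Origin at the centre of its underside.
- sauce_b: red squeeze bottle of the same shape, at the other end of the row. Leave alone. Origin at the centre of its underside.
Mind the look-alikes: they are no part of the job. Leave any red look-alike of the bell_a alone.

How it is judged:
On the way, in this order (a step that is already met when the one before it is completed fails the run):
1. the bell in front of the burger plate is rung (plunger at least 3.5 mm down, by the fingers) (value of joint bell_a_plunger above 0.0035 m and contact force between bell_a and the fingers above 0.5 N), for 0.04 s.
2. its plunger is let up again (value of joint bell_a_plunger below 0.0015 m), for 0.04 s.
3. then the bell in front of the bowl is rung (plunger at least 3.5 mm down, by the fingers) (value of joint bell_b_plunger above 0.0035 m and contact force between bell_b and the fingers above 0.5 N), for 0.04 s.
4. its plunger is let up again (value of joint bell_b_plunger below 0.0015 m), for 0.04 s.
At the end, for the whole second after the job is handed in: All three plungers are up (less than 1.5 mm down); every bell is upright, at rest and within 15 mm of where it stood; dishes, tubs and bottles are within 10 mm of where they stood; the hand touches nothing (value of joint each of bell_a_plunger, bell_b_plunger, bell_c_plunger below 0.0015 m and distance of each of bell_a, bell_b, bell_c from where it was at the start of the episode below 0.015 m and angle between each of bell_a, bell_b, bell_c's own z axis and vertical below 0.05 rad and linear speed of each of bell_a, bell_b, bell_c below 0.02 m/s and distance of each of plate, bowl, tubs, sauce_a, sauce_b from where it was at the start of the episode below 0.01 m).
It fails at once if the third bell (in front of the tubs) is touched with more than 1 N or rung (contact force between bell_c and the fingers above 1 N or contact force between bell_c and the arm above 1 N or value of joint bell_c_plunger above 0.002 m).
It fails at once if a dish, the tubs or a sauce bottle is touched with more than 1 N (contact force between any of plate, bowl, tubs, sauce_a, sauce_b and the fingers above 1 N or contact force between any of plate, bowl, tubs, sauce_a, sauce_b and the arm above 1 N).
It fails at once if a dish, the tubs or a sauce bottle is moved by more than 10 mm (distance of any of plate, bowl, tubs, sauce_a, sauce_b from where it was at the start of the episode above 0.01 m).
It fails at once if a bell is shifted, lifted or carried by more than 15 mm, or tipped by more than 0.25 rad (distance of any of bell_a, bell_b, bell_c from where it was at the start of the episode above 0.015 m or angle between any of bell_a, bell_b, bell_c's own z axis and vertical above 0.25 rad).
It fails at once if a bell is struck hard (more than 25 N) (contact force between any of bell_a, bell_b and the fingers above 25 N or contact force between any of bell_a, bell_b and the arm above 25 N).
It also fails if it takes over 48 s, if anything falls off the work surface, if the arm or the gripper's body presses on something with over 40 N, if the wrist force passes 120 N, or if a joint passes its speed limit or range.

## Robot

A 6-joint arm with a two-finger parallel gripper is mounted at the origin on the work surface. World frame = base frame: x ahead of the robot, y to its left, z up, the work surface at z = 0. Lengths are in m, angles in rad, forces in N, time in s.
With the tool pointing down it reaches from about 0.35 to 1 m from the base axis. Payload 7.1 kg.
Tool frame: the origin (TCP) lies between the finger pads; the fingertips stand 22 mm ahead of it and the grasp point (between the pads) lies 3 mm ahead of it; z points along the fingers, y is the direction in which the jaws open and shut (so a half turn about z gives the same grasp; the last joint's range is limited). The gripper opens to 85 mm and grips with 20 to 120 N. Pads are 22 mm wide; open, the fingers measure 114 mm over their backs; the gripper's body (76 mm by 85 mm) begins 54 mm behind the grasp point. The pads swing forward as they close: fully open they stand 13 mm farther back than shut.
Start: joints at [-1.302, 0.423, 1.63, -0, 1.089, -0.019], TCP at [0.177, -0.599, 0.253] pointing down, gripper open.
Joint ranges: [-3, 3], [-0.9, 2.11], [0.09, 2.58], [-1.31, 4.45], [0.11, 2.69], [-2.54, 2.54]. Speed limits (rad/s): [2.39, 2.39, 3.01, 3.14, 3.14, 3.14].

## Interface

Orientations are given as a 3x3 rotation matrix whose columns are the frame's x, y, z axes.
In Python, from station import get_obs, snapshot, get_calibration, finish_job gives the robot as it stands.
- The arm moves only by the tool carry_out, never from a script. Its argument "rows" is a list that holds one entry, the list of rows, each a list of 7 numbers: the shift along the tool's x, y, z in mm, then the turn, a rotation vector about the tool's x, y, z in rad, then the opening, from -1 (shut) to 1 (fully open), so that 0 is half open. In form: [[[tx, ty, tz, ax, ay, az, hand], ...]]. A call has exactly 10 rows; each row is the pose to reach, as a shift and turn from the pose commanded when the call began, along the tool's axes at that moment; what a row does not reach only later rows make up. A row lasts 1/12 s, in which the tool goes at most 41.7 mm and 7.16 degrees, less where a joint would pass 70% of its speed; a pose out of reach is approached as far as the arm can. A call with a gripper value outside its range is refused whole. The fingers move at their own pace and stop on an object; the grip force is fixed at half the most. Time passes only in rows, so rows that repeat a pose let the fingers close, or fill a call up. It gives the time, the measured TCP pose, the force and the opening at its end, in the units of the state.
- get_obs(): the state, without advancing time (a new reading comes with each control period).
- snapshot(name): name is "side" or "top"; returns the picture (400x640x3 uint8, red, green, blue); there is no depth.
- get_calibration(name): a dict with "mtx" (3x3 intrinsics, pixels), "R" (3x3) and "t" (3): a world point X has camera coordinates R X + t. Camera axes: x right, y down, z forward; pixel columns grow to the right and rows downward; lengths in m; the calibration is good to about 2 mm. A picture is of the moment at which its call begins. get_calibration takes no time and is no camera call.
- finish_job(): hands the job in, once; it reports no verdict.
The state is a dict: "clock": time; "joints": joint angles; "joint_velocities": joint speeds; "tau": joint torques, N m; "ee_pos": TCP position; "tool_rot": TCP orientation; "force": force on the tool from outside, world axes, zero at the start; "wrist_torque": the same for the moment, N m; "gripper_width": finger opening in m.
Only numpy, scipy, OpenCV 4.12 (cv2) and the standard library are available. Lean on these libraries where they do the work, as an engineer would, in place of code of your own. Each camera call takes 0.05 s, during which the arm holds its last target.

## Working session

There is one attempt and no reset: what is moved stays moved. The work goes in short steps, Python scripts to look and compute and a tool call to move; the robot and the scene stay as the last step left them, time stands still between calls to the robot, and variables do not carry over. Pictures are saved under pics/ and viewed, and the job is handed in when it is done.

Besides the shell and the picture viewer there is one more tool, called by a JSON object that holds its "api" and its "payload". carry_out: Moves the arm, as the interface text tells. Its arguments: {"type":"object","properties":{"rows":{"type":"array","items":{"type":"array","items":{"type":"array","items":{"type":"number"}}}}},"required":["rows"]}

```bash
mkdir -p pics
python3 - <<'E'
from station import *
import cv2
for n in("top","side"):
    cv2.imwrite(f"pics/{n}0.png",snapshot(n)[:,:,::-1])
    c=get_calibration(n);print(n,c)
o=get_obs();print(o["clock"],o["ee_pos"],o["tool_rot"],o["gripper_width"],o["force"])
E
```

```text
top {'mtx': array([[453.85125866,   0.        , 313.37004389],
       [  0.        , 453.85125866, 190.28024998],
       [  0.        ,   0.        ,   1.        ]]), 'R': array([[ 0.01262855, -0.99985214, -0.01167088],
       [-0.99387624, -0.01126998, -0.10992277],
       [ 0.10977499,  0.01298758, -0.99387161]]), 't': array([-0.00554221,  0.51092137,  1.12969644])}
side {'mtx': array([[395.71893838,   0.        , 318.99092593],
       [  0.        , 395.71893838, 196.97513583],
       [  0.        ,   0.        ,   1.        ]]), 'R': array([[-0.73108455, -0.68205353,  0.0178427 ],
       [-0.52341429,  0.54388215, -0.65591896],
       [ 0.43766752, -0.48887134, -0.7546204 ]]), 't': array([0.40149206, 0.29893449, 1.09965327])}
0.1 [ 0.17731564 -0.59884354  0.25261026] [[ 9.58875647e-01  2.83826302e-01 -3.53436626e-04]
 [ 2.83826518e-01 -9.58874698e-01  1.34967031e-03]
 [ 4.41704940e-05 -1.39448067e-03 -9.99999027e-01]] 0.08555280822690145 [-0.40403237  0.22773591 -0.44792704]
```

View pics/top0.png

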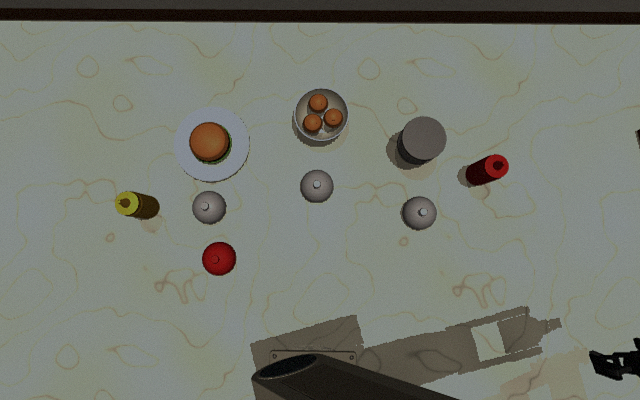

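View pics/side0.png

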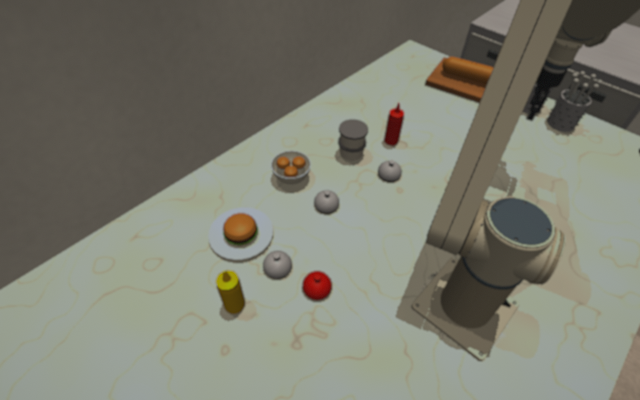

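The top view shows the grey bell (209,207) straight beyond which is the burger plate (211,145), so that is bell_a. The grey bell (317,186) lies before the bowl (320,116), so that is bell_b. The grey bell (419,212) lies before the tubs (bell_c, leave alone), and the red look-alike is at (219,259). I'll enlarge to read the knobs.

Run:
```python
import cv2,numpy as np
t=cv2.imread("pics/top0.png");s=cv2.imread("pics/side0.png")
def c(i,x,y,r=25):
    return cv2.resize(i[y-r:y+r,x-r:x+r],(400,400),interpolation=cv2.INTER_CUBIC)
a=np.vstack([np.hstack([c(t,209,207),c(t,317,186)])])
b=np.hstack([c(s,278,263),c(s,327,200)])
o=cv2.convertScaleAbs(np.vstack([a,b]),alpha=1.3)
cv2.imwrite("pics/crop.png",cv2.resize(o,(600,600)))
```

```text
(no output)
```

View pics/crop.png

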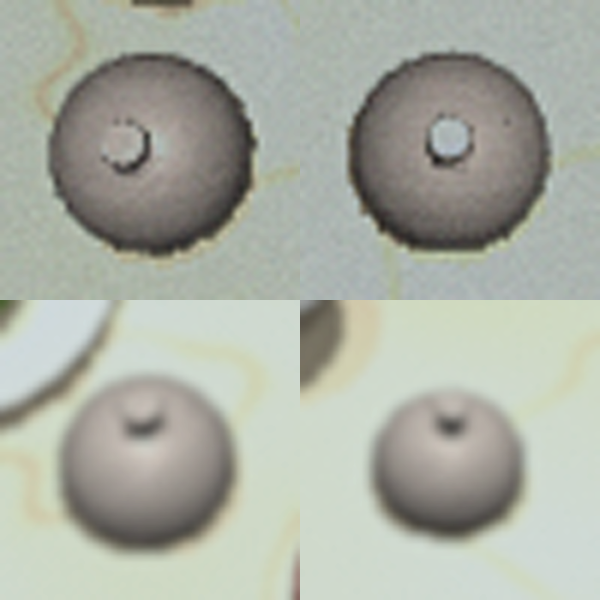

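Both crops show steel-grey bells with knobs. The knob tops are at about (204.3,205.4) and (316.6,183.6) in the top view, and (276.5,255.5) and (327,192.7) in the side view.

```bash
cat > h.py <<'E'
from station import *
import numpy as np, cv2
def atz(n,u,v,z):
    c=get_calibration(n);R,t=c["R"],c["t"]
    d=R.T@np.linalg.solve(c["mtx"],[u,v,1.]);o=-R.T@t
    return o+d*(z-o[2])/d[2]
def tri(p,q):
    P=[get_calibration(n)["mtx"]@np.c_[get_calibration(n)["R"],get_calibration(n)["t"]] for n in("top","side")]
    X=cv2.triangulatePoints(P[0],P[1],np.array(p,float),np.array(q,float)).ravel();return X[:3]/X[3]
E
python3 - <<'E'
from h import *
np.set_printoptions(precision=4,suppress=True)
for p,q in(((204.3,205.4),(276.5,255.5)),((316.6,183.6),(327,192.7))):
    print(atz("top",*p,.064),atz("side",*q,.064),tri(p,q))
for n,u,v,z in(("red knob",215,259,.064),("bell c knob",422,212,.064),("plate",212,145,.01),("bowl rim",321,113,.065),("yellow top",126,204,.178),("tub",423,138,.12),("burger",209,142,.069)):print(n,atz("top",u,v,z))
o=get_obs();R=o["tool_rot"];p=o["ee_pos"]
for X in((atz("top",204.3,205.4,.064)),atz("top",316.6,183.6,.064)):
    print(R.T@(np.r_[X[:2],.25]-p)*1000)
E
```

```text
[0.4664 0.269  0.064 ] [0.4595 0.2739 0.064 ] [0.4661 0.2708 0.0541]
[ 0.5237 -0.0077  0.064 ] [ 0.5163 -0.001   0.064 ] [ 0.5242 -0.0082  0.0524]
red knob [0.3358 0.2377 0.064 ]
bell c knob [ 0.4564 -0.2669  0.064 ]
plate [0.6296 0.2687 0.01  ]
bowl rim [ 0.7027 -0.0166  0.065 ]
yellow top [0.459  0.4146 0.178 ]
tub [ 0.6285 -0.259   0.12  ]
burger [0.6247 0.2622 0.069 ]
[ 523.4831 -750.095     3.6794]
[ 499.9453 -468.5381    3.2857]
```

The two views disagree by about 8 mm. I'll overlay the known bell model to see which one is off.

```bash
cat >> h.py <<'E'
def proj(n,X):
    c=get_calibration(n);return cv2.projectPoints(np.atleast_2d(X).astype(float),cv2.Rodrigues(c["R"])[0],c["t"],c["mtx"],None)[0][:,0]
def overlay(n,img,bx,by,r=25,k=12):
    u,v=proj(n,[bx,by,.03])[0].astype(int);x0,y0=u-r,v-r
    o=cv2.convertScaleAbs(cv2.resize(img[y0:y0+2*r,x0:x0+2*r],None,fx=k,fy=k,interpolation=cv2.INTER_CUBIC),alpha=1.3)
    th=np.linspace(0,2*np.pi,60)
    for rad,z,col in((.043,.008,(255,0,0)),(.01,.064,(0,0,255)),(.01,.058,(0,255,0))):
        P=proj(n,np.c_[bx+rad*np.cos(th),by+rad*np.sin(th),0*th+z])
        cv2.polylines(o,[(((P-[x0,y0])+.5)*k).astype(int)],True,col,1)
    return cv2.resize(o,(400,400)) if 0 else o[:, :]
E
python3 - <<'E'
from h import *
t=cv2.imread("pics/top0.png");s=cv2.imread("pics/side0.png")
B=((.4664,.269),(.5237,-.0077))
o=np.vstack([np.hstack([overlay("top",t,*b) for b in B]),np.hstack([overlay("side",s,*b) for b in B])])
cv2.imwrite("pics/ov.png",cv2.resize(o,(600,600),interpolation=cv2.INTER_AREA))
E
```

```text
(no output)
```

View pics/ov.png

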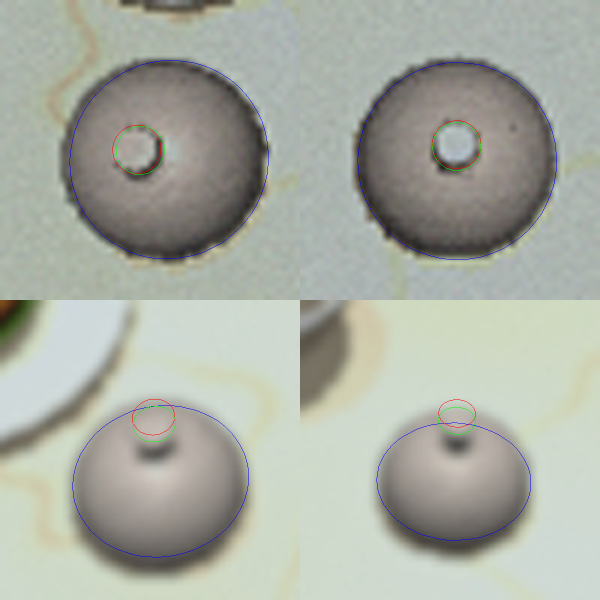

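The top-view fit matches well. Part of the side-view gap was my mistake: I read the knob's lower part as its top face. Targets are bell_a ≈ (0.466, 0.270) and bell_b ≈ (0.523, −0.007). Moving there at height with the fingers shut.

{"api": "carry_out", "payload": {"rows": [[[26, -23, 0, 0, 0, 0, -1], [52, -47, 0, 0, 0, 0, -1], [78, -70, 0, 0, 0, 0, -1], [104, -94, 0, 0, 0, 0, -1], [130, -117, 0, 0, 0, 0, -1], [156, -141, 0, 0, 0, 0, -1], [182, -164, 0, 0, 0, 0, -1], [208, -188, 0, 0, 0, 0, -1], [234, -211, 0, 0, 0, 0, -1], [260, -235, 0, 0, 0, 0, -1]]]}}

```text
clock: 0.93
ee_pos: [0.3605, -0.2986, 0.2532]
tool_rot: [[0.959, 0.284, -0.0], [0.284, -0.959, 0.0], [-0.0, -0.0, -1.0]]
force: [0.4, 0.0, -0.5]
gripper_width: -0.0005
```

{"api": "carry_out", "payload": {"rows": [[[13, -26, 0, 0, 0, 0, -1], [26, -52, 0, 0, 0, 0, -1], [40, -78, 0, 0, 0, 0, -1], [53, -103, 0, 0, 0, 0, -1], [66, -129, 0, 0, 0, 0, -1], [79, -155, 0, 0, 0, 0, -1], [92, -181, 0, 0, 0, 0, -1], [106, -207, 0, 0, 0, 0, -1], [119, -233, 0, 0, 0, 0, -1], [132, -258, 0, 0, 0, 0, -1]]]}}

```text
clock: 1.77
ee_pos: [0.4132, -0.0138, 0.2533]
tool_rot: [[0.959, 0.284, -0.0], [0.284, -0.959, 0.0], [-0.0, -0.0, -1.0]]
force: [0.3, 0.6, 0.4]
gripper_width: 0.0
```

{"api": "carry_out", "payload": {"rows": [[[13, -26, 0, 0, 0, 0, -1], [26, -52, 0, 0, 0, 0, -1], [40, -78, 0, 0, 0, 0, -1], [53, -103, 0, 0, 0, 0, -1], [66, -129, 0, 0, 0, 0, -1], [79, -155, 0, 0, 0, 0, -1], [92, -181, 0, 0, 0, 0, -1], [106, -207, 0, 0, 0, 0, -1], [119, -233, 0, 0, 0, 0, -1], [132, -257, 0, 0, 0, 0, -1]]]}}

```text
clock: 2.6
ee_pos: [0.4667, 0.2702, 0.253]
tool_rot: [[0.959, 0.284, -0.001], [0.284, -0.959, -0.0], [-0.001, 0.0, -1.0]]
force: [-0.3, 0.2, 0.2]
gripper_width: -0.0003
```

```bash
cat > st.py <<'E'
from h import *
import sys
np.set_printoptions(precision=4,suppress=True)
o=get_obs();R=o["tool_rot"];p=o["ee_pos"]
print(o["clock"],p,R[:,0],R[:,2],o["gripper_width"],o["force"],o["joints"])
X=[float(a) for a in sys.argv[1:4]]
print(R.T@(np.array(X)-p)*1000)
E
python3 st.py .466 .270 .12
```

```text
2.6 [0.4667 0.2702 0.253 ] [ 0.9588  0.2842 -0.0006] [-0.0006 -0.0002 -1.    ] -0.0003472975339466476 [-0.2964  0.167   0.2117] [0.5027 0.2986 1.8196 0.0001 1.0239 1.7852]
[ -0.69    -0.018  133.0015]
```

Right above bell_a, so I'll lower to TCP z ≈ 0.100 (about 14 mm clear) and look.

{"api": "carry_out", "payload": {"rows": [[[0, 0, 20, 0, 0, 0, -1], [0, 0, 40, 0, 0, 0, -1], [0, 0, 60, 0, 0, 0, -1], [0, 0, 80, 0, 0, 0, -1], [0, 0, 100, 0, 0, 0, -1], [0, 0, 115, 0, 0, 0, -1], [0, 0, 130, 0, 0, 0, -1], [0, 0, 140, 0, 0, 0, -1], [0, 0, 150, 0, 0, 0, -1], [0, 0, 153, 0, 0, 0, -1]]]}}

```text
clock: 3.43
ee_pos: [0.4664, 0.2683, 0.0989]
tool_rot: [[0.959, 0.284, -0.002], [0.284, -0.959, -0.001], [-0.002, 0.0, -1.0]]
force: [-0.7, -0.4, -0.9]
gripper_width: -0.0002
```

```bash
python3 - <<'E'
from h import *
t=snapshot("top")[:,:,::-1];s=snapshot("side")[:,:,::-1]
f=lambda i,x,y:cv2.resize(i[y-50:y+50,x-50:x+50],(400,400),interpolation=cv2.INTER_CUBIC)
cv2.imwrite("pics/na.png",cv2.convertScaleAbs(np.hstack([f(t,209,207),f(s,278,250)]),alpha=1.3))
E
python3 st.py .466 .270 .086
```

```text
3.5333 [0.4668 0.2685 0.0999] [ 0.9589  0.2838 -0.0009] [-0.0008 -0.0005 -1.    ] -0.0002511840089175212 [ 0.1334 -0.2873  0.668 ] [ 0.4999  0.5284  1.9093 -0.      0.7049  1.7829]
[-0.3332 -1.6781 13.9088]
```

View pics/na.png

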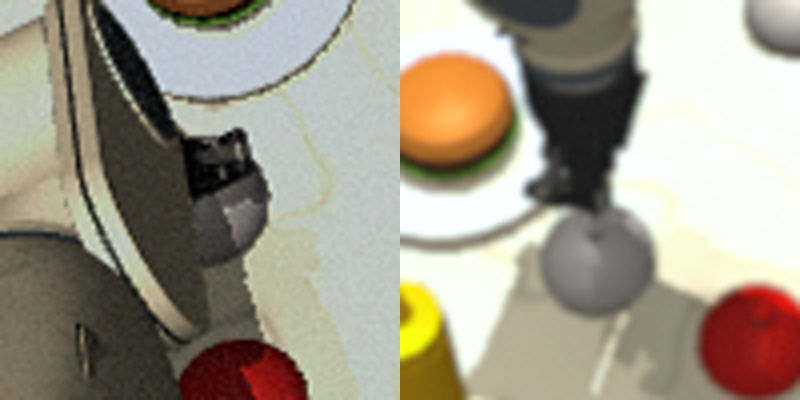

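The side view shows the shut fingertips centred over bell_a's knob (crop 597,215), clear of the plate and the red bell. Pressing slowly, with a 1.5 mm y correction.

{"api": "carry_out", "payload": {"rows": [[[0, -1.5, 4, 0, 0, 0, -1], [0, -1.5, 8, 0, 0, 0, -1], [0, -1.5, 11, 0, 0, 0, -1], [0, -1.5, 13, 0, 0, 0, -1], [0, -1.5, 14, 0, 0, 0, -1], [0, -1.5, 15, 0, 0, 0, -1], [0, -1.5, 16, 0, 0, 0, -1], [0, -1.5, 17, 0, 0, 0, -1], [0, -1.5, 17.5, 0, 0, 0, -1], [0, -1.5, 17.5, 0, 0, 0, -1]]]}}

```text
clock: 4.37
ee_pos: [0.4665, 0.27, 0.0829]
tool_rot: [[0.959, 0.284, -0.0], [0.284, -0.959, -0.0], [-0.0, -0.0, -1.0]]
force: [-0.8, -0.4, 2.7]
gripper_width: 0.0001
```

```bash
python3 st.py .466 .270 .081
```

```text
4.3667 [0.4665 0.27   0.0829] [ 0.9589  0.2838 -0.0001] [-0.0001 -0.     -1.    ] 0.00010356695235575977 [-0.8416 -0.3503  2.7357] [0.5026 0.5584 1.9127 0.     0.6706 1.7856]
[-0.5169 -0.1124  1.8621]
```

Contact is made: 2.7 N at about 3 mm down. I'll go 2.3 mm deeper and hold.

{"api": "carry_out", "payload": {"rows": [[[0, 0, 0.5, 0, 0, 0, -1], [0, 0, 1, 0, 0, 0, -1], [0, 0, 1.5, 0, 0, 0, -1], [0, 0, 2, 0, 0, 0, -1], [0, 0, 2.3, 0, 0, 0, -1], [0, 0, 2.3, 0, 0, 0, -1], [0, 0, 2.3, 0, 0, 0, -1], [0, 0, 2.3, 0, 0, 0, -1], [0, 0, 2.3, 0, 0, 0, -1], [0, 0, 2.3, 0, 0, 0, -1]]]}}

```text
clock: 5.2
ee_pos: [0.4665, 0.27, 0.0805]
tool_rot: [[0.959, 0.284, -0.0], [0.284, -0.959, -0.0], [-0.0, 0.0, -1.0]]
force: [-2.7, -0.8, 4.1]
gripper_width: -0.0002
```

```bash
python3 st.py .466 .270 .081
```

```text
5.2 [0.4665 0.27   0.0805] [ 0.9589  0.2838 -0.0001] [-0.0001 -0.     -1.    ] -0.00015828148961528115 [-2.6822 -0.8387  4.1436] [0.5026 0.5626 1.9132 0.     0.6659 1.7856]
[-0.5052 -0.1199 -0.4785]
```

Force is 4.1 N at about 5.5 mm. I'll add a little more to confirm the plunger is at its stop.

{"api": "carry_out", "payload": {"rows": [[[0, 0, 0.2, 0, 0, 0, -1], [0, 0, 0.4, 0, 0, 0, -1], [0, 0, 0.6, 0, 0, 0, -1], [0, 0, 0.7, 0, 0, 0, -1], [0, 0, 0.7, 0, 0, 0, -1], [0, 0, 0.7, 0, 0, 0, -1], [0, 0, 0.7, 0, 0, 0, -1], [0, 0, 0.7, 0, 0, 0, -1], [0, 0, 0.7, 0, 0, 0, -1], [0, 0, 0.7, 0, 0, 0, -1]]]}}

```text
clock: 6.03
ee_pos: [0.4666, 0.27, 0.08]
tool_rot: [[0.959, 0.284, -0.0], [0.284, -0.959, -0.0], [-0.0, 0.0, -1.0]]
force: [-2.4, -0.4, 5.8]
gripper_width: 0.0001
```

```bash
python3 st.py .466 .270 .081
```

```text
6.0333 [0.4666 0.27   0.08  ] [ 0.9589  0.2838 -0.    ] [-0. -0. -1.] 0.00014804477523179752 [-2.4257 -0.4085  5.8437] [ 0.5026  0.5635  1.9132 -0.      0.6649  1.7856]
[-0.55   -0.1221 -0.995 ]
```

5.8 N puts the plunger at its stop, so it has rung. Now up: slowly at first, then to travel height.

{"api": "carry_out", "payload": {"rows": [[[0, 0, -1, 0, 0, 0, -1], [0, 0, -3, 0, 0, 0, -1], [0, 0, -6, 0, 0, 0, -1], [0, 0, -10, 0, 0, 0, -1], [0, 0, -20, 0, 0, 0, -1], [0, 0, -40, 0, 0, 0, -1], [0, 0, -65, 0, 0, 0, -1], [0, 0, -90, 0, 0, 0, -1], [0, 0, -110, 0, 0, 0, -1], [0, 0, -120, 0, 0, 0, -1]]]}}

```text
clock: 6.87
ee_pos: [0.4678, 0.2707, 0.2032]
tool_rot: [[0.959, 0.284, 0.004], [0.284, -0.959, 0.002], [0.005, -0.001, -1.0]]
force: [-0.0, -0.0, 0.3]
gripper_width: -0.0002
```

```bash
python3 st.py .523 -.007 .2
```

```text
6.8667 [0.4678 0.2707 0.2032] [0.9589 0.2838 0.0046] [ 0.0042  0.0022 -1.    ] -0.00021710481339310558 [-0.0323 -0.0337  0.3255] [ 0.5026  0.3651  1.8588 -0.0001  0.9129  1.7856]
[-25.9445 281.9465   2.7855]
```

{"api": "carry_out", "payload": {"rows": [[[-2, 20, 0, 0, 0, 0, -1], [-5, 52, 0, 0, 0, 0, -1], [-8, 88, 0, 0, 0, 0, -1], [-11, 124, 0, 0, 0, 0, -1], [-14, 160, 0, 0, 0, 0, -1], [-17, 196, 0, 0, 0, 0, -1], [-20, 230, 0, 0, 0, 0, -1], [-23, 258, 0, 0, 0, 0, -1], [-24, 276, 0, 0, 0, 0, -1], [-24.5, 282, 0, 0, 0, 0, -1]]]}}

```text
clock: 7.7
ee_pos: [0.5235, -0.0098, 0.1999]
tool_rot: [[0.96, 0.281, 0.0], [0.281, -0.96, -0.0], [0.0, 0.001, -1.0]]
force: [0.4, 0.2, 0.0]
gripper_width: 0.0002
```

{"api": "carry_out", "payload": {"rows": [[[0, 0, 10, 0, 0, 0, -1], [0, 0, 25, 0, 0, 0, -1], [0, 0, 40, 0, 0, 0, -1], [0, 0, 55, 0, 0, 0, -1], [0, 0, 70, 0, 0, 0, -1], [0, 0, 80, 0, 0, 0, -1], [0, 0, 90, 0, 0, 0, -1], [0, 0, 96, 0, 0, 0, -1], [0, 0, 100, 0, 0, 0, -1], [0, 0, 100, 0, 0, 0, -1]]]}}

```text
clock: 8.53
ee_pos: [0.5228, -0.007, 0.0992]
tool_rot: [[0.959, 0.284, -0.001], [0.284, -0.959, 0.0], [-0.001, -0.0, -1.0]]
force: [0.4, -0.1, -0.2]
gripper_width: -0.0004
```

```bash
python3 - <<'E'
from h import *
t=snapshot("top")[:,:,::-1];s=snapshot("side")[:,:,::-1]
f=lambda i,x,y:cv2.resize(i[y-50:y+50,x-50:x+50],(400,400),interpolation=cv2.INTER_CUBIC)
cv2.imwrite("pics/nb.png",cv2.convertScaleAbs(np.vstack([np.hstack([f(t,317,186),f(s,327,200)]),np.hstack([f(t,209,207),f(s,278,250)])])[:600],alpha=1.3))
E
python3 st.py .523 -.007 .086
```

```text
8.6333 [ 0.5234 -0.0072  0.1001] [0.9589 0.2839 0.0005] [ 0.0005  0.     -1.    ] 0.0002831191368006172 [-0.6716 -0.9121  0.1371] [-0.0366  0.5119  1.9433  0.      0.6859  1.2464]
[-0.3056 -0.3457 14.0969]
```

View pics/nb.png

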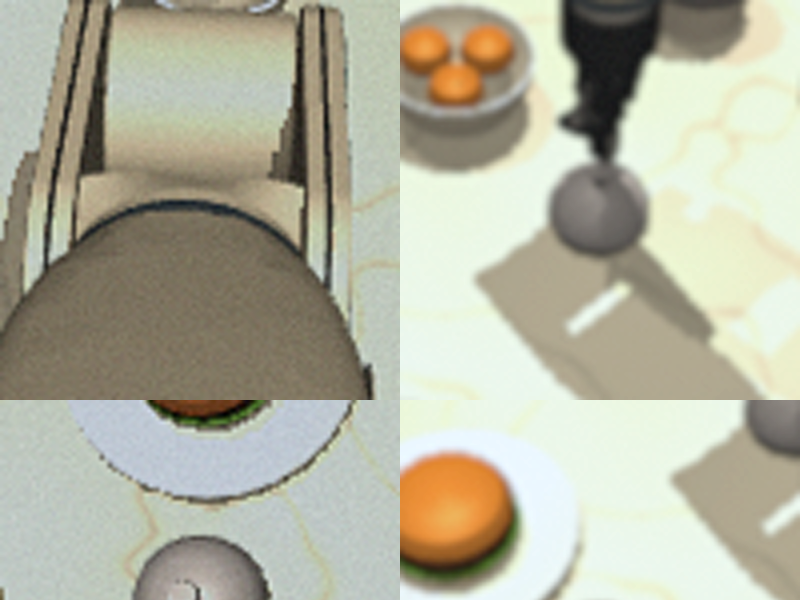

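The side view shows the fingertips (crop 603,160) above bell_b's knob (crop 603,182), clear of the bowl. Bell_a is still in place. Pressing the same way.

{"api": "carry_out", "payload": {"rows": [[[0, 0, 4, 0, 0, 0, -1], [0, 0, 8, 0, 0, 0, -1], [0, 0, 11, 0, 0, 0, -1], [0, 0, 13, 0, 0, 0, -1], [0, 0, 14, 0, 0, 0, -1], [0, 0, 15, 0, 0, 0, -1], [0, 0, 16, 0, 0, 0, -1], [0, 0, 17, 0, 0, 0, -1], [0, 0, 17.5, 0, 0, 0, -1], [0, 0, 17.5, 0, 0, 0, -1]]]}}

```text
clock: 9.47
ee_pos: [0.523, -0.0073, 0.0823]
tool_rot: [[0.959, 0.284, -0.0], [0.284, -0.959, -0.0], [-0.0, -0.0, -1.0]]
force: [-2.0, -0.6, 3.1]
gripper_width: 0.0002
```

{"api": "carry_out", "payload": {"rows": [[[0, 0, 0.5, 0, 0, 0, -1], [0, 0, 1, 0, 0, 0, -1], [0, 0, 1.5, 0, 0, 0, -1], [0, 0, 2, 0, 0, 0, -1], [0, 0, 2.4, 0, 0, 0, -1], [0, 0, 2.4, 0, 0, 0, -1], [0, 0, 2.4, 0, 0, 0, -1], [0, 0, 2.4, 0, 0, 0, -1], [0, 0, 2.4, 0, 0, 0, -1], [0, 0, 2.4, 0, 0, 0, -1]]]}}

```text
clock: 10.3
ee_pos: [0.523, -0.0073, 0.08]
tool_rot: [[0.959, 0.284, -0.0], [0.284, -0.959, -0.0], [-0.0, -0.0, -1.0]]
force: [-3.2, -0.8, 5.5]
gripper_width: 0.0001
```

5.5 N, so this plunger is at its stop too. Raising, then backing away toward the robot's right side so the cameras can see.

{"api": "carry_out", "payload": {"rows": [[[0, 0, -1, 0, 0, 0, -1], [0, 0, -3, 0, 0, 0, -1], [0, 0, -6, 0, 0, 0, -1], [0, 0, -10, 0, 0, 0, -1], [0, 0, -25, 0, 0, 0, -1], [0, 0, -50, 0, 0, 0, -1], [0, 0, -80, 0, 0, 0, -1], [0, 0, -115, 0, 0, 0, -1], [0, 0, -145, 0, 0, 0, -1], [0, 0, -170, 0, 0, 0, -1]]]}}

```text
clock: 11.13
ee_pos: [0.5238, -0.0072, 0.2527]
tool_rot: [[0.959, 0.284, 0.003], [0.284, -0.959, 0.0], [0.003, 0.001, -1.0]]
force: [0.9, -0.3, 0.0]
gripper_width: 0.0003
```

{"api": "carry_out", "payload": {"rows": [[[-19, 22, 0, 0, 0, 0, -1], [-38, 45, 0, 0, 0, 0, -1], [-58, 68, 0, 0, 0, 0, -1], [-78, 92, 0, 0, 0, 0, -1], [-98, 115, 0, 0, 0, 0, -1], [-118, 138, 0, 0, 0, 0, -1], [-138, 162, 0, 0, 0, 0, -1], [-158, 185, 0, 0, 0, 0, -1], [-178, 208, 0, 0, 0, 0, -1], [-198, 232, 0, 0, 0, 0, -1]]]}}

```text
clock: 11.97
ee_pos: [0.3985, -0.2872, 0.2504]
tool_rot: [[0.959, 0.284, 0.001], [0.284, -0.959, -0.0], [0.001, 0.001, -1.0]]
force: [0.6, -0.2, 0.5]
gripper_width: 0.0
```

{"api": "carry_out", "payload": {"rows": [[[-19, 22, 0, 0, 0, 0, -1], [-38, 45, 0, 0, 0, 0, -1], [-58, 68, 0, 0, 0, 0, -1], [-78, 92, 0, 0, 0, 0, -1], [-98, 115, 0, 0, 0, 0, -1], [-118, 138, 0, 0, 0, 0, -1], [-135, 158, 0, 0, 0, 0, -1], [-145, 170, 0, 0, 0, 0, -1], [-150, 175, 0, 0, 0, 0, -1], [-150, 175, 0, 0, 0, 0, -1]]]}}

```text
clock: 12.8
ee_pos: [0.3046, -0.4971, 0.2499]
tool_rot: [[0.959, 0.282, 0.0], [0.282, -0.959, -0.0], [0.0, 0.0, -1.0]]
force: [1.7, 0.3, -0.0]
gripper_width: 0.0002
```

```bash
python3 - <<'E'
from h import *
t0=cv2.imread("pics/top0.png");t=np.ascontiguousarray(snapshot("top")[:,:,::-1]);cv2.imwrite("pics/end.png",t)
for n,x,y,r in(("a",209,207,20),("b",317,186,20),("c",419,212,20),("plate",212,145,40),("bowl",320,116,32),("tubs",420,142,32),("ya",137,206,25),("rb",486,170,25)):
    f=lambda i:np.float32(cv2.cvtColor(i[y-r:y+r,x-r:x+r],cv2.COLOR_BGR2GRAY))
    print(n,cv2.phaseCorrelate(f(t0),f(t)),abs(f(t0)-f(t)).mean())
E
python3 st.py 0 0 0
```

```text
a ((-0.12909150242785472, 0.06087118606373565), 0.9739423359930516) 3.378125
b ((-0.020617574991351972, -0.028822150640731792), 0.9865334638953209) 3.404375
c ((0.054409739480377084, 0.06822022220397272), 0.9936788409948349) 3.30375
plate ((0.000634076203191114, -0.04110216045114612), 0.995922562032938) 3.4173439
bowl ((-0.01113930818168285, 0.03482435605012313), 0.9752390689682215) 3.2229004
tubs ((-0.08336583476602044, -0.020897596546930686), 0.969102296512574) 3.3261719
ya ((-0.025694180210329876, -0.04876908990085127), 0.9952264392852783) 3.4508
rb ((0.026120370209248733, 0.0031437353994157036), 0.9786608058929444) 3.3584
12.85 [ 0.305  -0.496   0.2498] [0.9591 0.2831 0.0002] [ 0.0001  0.0006 -1.    ] 2.2026113179814518e-05 [-0.1587  0.7307 -0.5476] [-1.0402  0.3652  1.7293  0.0004  1.0476  0.2434]
[-152.0988 -561.8985  250.0644]
```

View pics/end.png

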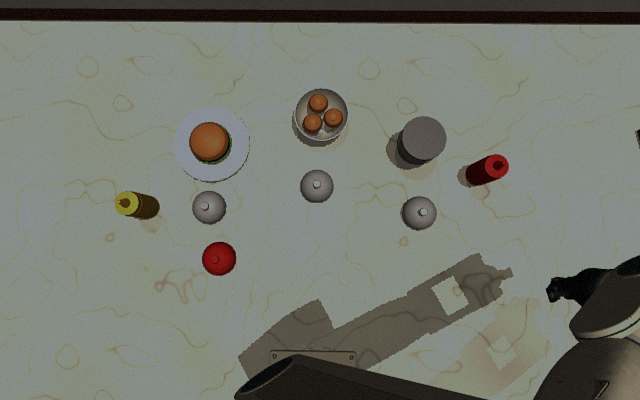

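The final top view shows every bell, dish, tub and bottle where it started (shifts of 0.15 px or less, under 0.5 mm), with the hand clear at (565,288).

```bash
python3 -c "
from station import *
print(finish_job())"
```

```text
the job is handed in; nothing more can be done
None
```

I rang the bell in front of the burger plate and let it back up, then did the same with the bell in front of the bowl of rolls. The job is handed in at about 13 s of the 48 s allowed.

- **Presses:** I used shut fingertips and pressed slowly. Each plunger went to its stop, about 6 mm down by the tool height, at 5.8 N on the first bell and 5.5 N on the second. After each lift the wrist force was back to noise level. I had no direct reading of the plungers, so "rung" rests on depth and force.
- **Final checks:** In the last top view every bell, dish, tub and bottle is within 0.15 px (under 0.5 mm) of where it started. The red look-alike bell also looks unmoved, judged by eye. The hand is clear at about (0.305, −0.496, 0.250).
- **Disagreement:** The two cameras at first put the knobs about 8 mm apart. A model overlay showed I had mostly misread the knob's top face in the side view. I used the top-view positions, and the close-up side views confirmed them.
- **Sideways force:** I saw an unexpected 2 to 3 N sideways on the tool during the presses. No bell shifted.

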